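# Hold the fine strainer over the glass

## Task

I am about to double-strain a drink: pick up the small mesh strainer, carry it over the wooden bottle caddy, and hold it for me over the tumbler that stands on the slate coaster - bowl level, centred on the glass, its underside about 15 mm above the rim and touching nothing. Do not let the strainer touch the caddy, the bottles or either tumbler, and leave both tumblers where they stand. Finish still holding the strainer there, at rest; do not put it down or let go.

Things in the scene. Friction and masses are not known exactly. Their poses are not given: they have to be found in the camera images.
- strainer: Steel mesh strainer, loose, about 0.12 kg, standing on the worktop left or right of the caddy: round bowl 68 mm across, 36 mm deep, flat underside 52 mm across; a wire lug opposite the handle reaches 48 mm from the centre. Origin: centre of the underside; z up; the level handle runs along its own -x, 34 to 149 mm from the centre, at first roughly towards the robot.
- strainer_grip (a point): Good grasping point on the handle's axis, 90 mm from the bowl's centre along its own -x and 32 mm above the bowl's underside. The handle is a bar 12 mm wide (own y) and 10 mm high, free on both sides and 27 mm clear of the worktop. Axes as the strainer's.
- coaster: Square slate coaster, 92 x 92 x 8 mm, dark, fixed to the worktop on the other side of the caddy from the strainer. Origin: centre of its underside. The tumbler to be used stands on it.
- tumbler: The tumbler to be used: stemless clear greenish glass, 84 mm at its widest, 106 mm high, loose, 0.2 kg, standing on the coaster. For touching, it counts as a solid body. Origin: centre of its underside, z up.
- tumbler_rim (a point): Centre of that tumbler's mouth, at rim height, 106 mm above its underside (114 mm above the worktop). z up.
- other_tumbler: A second, identical tumbler that stands on the bare worktop just behind the coaster (95 to 130 mm farther from the robot). Not to be used or disturbed. Origin: centre of its underside.
- caddy: Fixed open wooden caddy between strainer and coaster: 280 mm long (own x, roughly away from the robot), 85 mm wide (own y), walls 50 mm high, holding three small dosing bottles and a jigger fixed in it, the tallest reaching 150 mm above the worktop. Origin: centre of its underside.
There are look-alikes about, which are no part of the job. Leave any green look-alike of the tumbler alone.

How it is judged:
By the outcome, as a careful person would: the job done as asked, in the order asked, and still so for the second after the job is handed in, while the arm keeps its last pose, push and grip.
It also fails if it takes over 48 s, if anything falls off the work surface, if the arm or the gripper's body presses on something with over 40 N, if the wrist force passes 120 N, or if a joint passes its speed limit or range.

## Robot

A 6-joint arm with a two-finger parallel gripper is mounted at the origin on a cart in front of the work surface, level with it; the furniture and walls round the work are solid. World frame = base frame: x ahead of the robot, y to its left, z up, the work surface at z = 0. Lengths are in m, angles in rad, forces in N, time in s.
With the tool pointing down it reaches from about 0.35 to 0.85 m from the base axis. Payload 8.1 kg.
Tool frame: the origin (TCP) lies at the very end of the fingers, on their centre line; the grasp point (between the pads) lies 19 mm behind it; z points along the fingers, x is the direction in which the jaws open and shut, and the axes are right-handed (so a half turn about z gives the same grasp; the last joint's range is limited). The gripper opens to 93 mm and grips with 3 to 60 N. Pads are 15 mm wide; open, the fingers measure 128 mm over their backs; the gripper's body (75 mm by 188 mm) begins 65 mm behind the grasp point.
Start: joints at [-1.346, 0.13, 1.488, -0, 1.523, -0.085], TCP at [0.183, -0.571, 0.219] pointing down, gripper open.
Joint ranges: [-2.96, 2.96], [-0.89, 2.26], [0.02, 2.5], [-1.34, 4.48], [0, 2.73], [-2.66, 2.66]. Speed limits (rad/s): [2.39, 2.39, 2.79, 3.14, 3.14, 3.14].

## Interface

Orientations are given as a rotation vector (axis times angle).
In Python, from plant import robot gives the robot as it stands. The module is installed in compiled form; this text tells all that it offers.
- The arm moves only by the tool jog_arm, never from a script. Its argument "commands" is one flat list of numbers, 5 for each row, row after row: the gripper's target within -1 to 1 (shut at 1, half-way at 0, fully open at -1), then the shift along the tool's x, y, z in m, then the turn about the tool's z in degrees. A call has 1 to 20 rows; each row shifts and turns the commanded pose from where the row before left it, along the tool's axes as they then stand; what a row does not reach is not made up. A row lasts 1/12 s, in which the tool goes at most 41.7 mm and 7.16 degrees, less where a joint would pass 70% of its speed; a pose out of reach is approached as far as the arm can. A call is refused whole if a number of a shift passes 0.0417 or a number of a turn 7.16, either way. A call with a gripper value outside its range is refused whole. The fingers move at their own pace and stop on an object; "grip_force" is the grip in N (left out, the last holds). Time passes only in rows, so rows that do not move let the fingers close. It gives the time, the measured TCP pose, the force and the opening at its end, in the units of the state.
- robot.read_state(): the state, without advancing time (a new reading comes with each control period).
- robot.read_camera(name): name is "scene" or "side" or "wrist"; returns a dict with "img" (384x512x3 uint8, blue, green, red), "vfov" (degrees; the focal length in pixels is half the picture's height over the tangent of half this angle, whatever the lens; pixels are square), "cx", "cy" (the principal point, pixels), "extrinsics" (4x4, takes a point from world to camera coordinates). Camera axes: x right, y down, z forward; pixel columns grow to the right and rows downward; lengths in m; the calibration is good to about 2 mm. A picture is of the moment at which its call begins. There is no depth.
- robot.close_job(): hands the job in, once; it reports no verdict.
Trained networks look in a picture, given as the dict that the camera call returned (one of the last four; its "shot" number tells which), for a name from the list of things; names that differ only in an ending like _2 or _b are one class to them, and where a whole thing is asked for, a point or a joint stands for the part that bears it (a point fixed in the world has none). Each returns a list of dicts, best first, with "score" (0 to 1); they miss things now and then, are a little off and sometimes report something else, mostly with a low value. They report only what shows in the picture. A call takes as long as a camera call. They do not tell look-alikes from the thing itself.
- robot.recognise(thing, picture): "box" ([centre column, centre row, width, height] as shares, 0 to 1, of the picture: columns of its width, rows of its height, round what is visible of it).
- robot.pinpoint(thing, picture): "position" ([row, column] as shares, 0 to 1, of the picture: columns of its width, rows of its height: a listed point, or the origin of a listed thing).
The state is a dict: "t": time; "q": joint angles; "dq": joint speeds; "joint_torque": joint torques, N m; "tool_pos": TCP position; "orientation": TCP orientation; "force": force on the tool from outside, world axes, zero at the start; "wrist_torque": the same for the moment, N m; "opening": finger opening in m.
Only numpy, scipy, OpenCV 4.12 (cv2) and the standard library are available. Lean on these libraries where they do the work, as an engineer would, in place of code of your own. Each camera call takes 0.05 s, during which the arm holds its last target.

## Working session

There is one attempt and no reset: what is moved stays moved. The work goes in short steps, Python scripts to look and compute and a tool call to move; the robot and the scene stay as the last step left them, time stands still between calls to the robot, and variables do not carry over. Pictures are saved under pics/ and viewed, and the job is handed in when it is done.

Besides the shell and the picture viewer there is one more tool, called after "Emit:" as name(argument=value, ...) on one line, values as JSON. jog_arm: Moves the arm, as the interface text tells. Its arguments: {"type":"object","properties":{"commands":{"type":"array"},"grip_force":{"type":"number"}},"required":["commands"]}

```bash
mkdir -p pics; cat > h.py <<'E'
import numpy as np, cv2
from plant import robot
def K(p):
    f=p['img'].shape[0]/2/np.tan(np.radians(p['vfov'])/2); return f,p['cx'],p['cy']
def proj(p,X):
    f,cx,cy=K(p); E=np.array(p['extrinsics']); c=E[:3,:3]@np.array(X)+E[:3,3]
    return np.array([cx+f*c[0]/c[2],cy+f*c[1]/c[2]])
def ray(p,uv):
    f,cx,cy=K(p); E=np.array(p['extrinsics']); R=E[:3,:3]
    d=R.T@np.array([(uv[0]-cx)/f,(uv[1]-cy)/f,1]); return -R.T@E[:3,3], d/np.linalg.norm(d)
def onz(p,uv,z):
    o,d=ray(p,uv); return o+d*(z-o[2])/d[2]
def tri(rs):
    A=np.zeros((3,3));b=np.zeros(3)
    for o,d in rs:
        M=np.eye(3)-np.outer(d,d);A+=M;b+=M@o
    X=np.linalg.solve(A,b)
    return X,[np.linalg.norm((np.eye(3)-np.outer(d,d))@(X-o)) for o,d in rs]
def pin(p,n):
    H,W=p['img'].shape[:2]
    return [(round(r['score'],2),round(r['position'][1]*W,1),round(r['position'][0]*H,1)) for r in robot.pinpoint(n,p)]
def rec(p,n):
    H,W=p['img'].shape[:2]
    return [(round(r['score'],2),[round(a*b,1) for a,b in zip(r['box'],(W,H,W,H))]) for r in robot.recognise(n,p)]
E
python3 - <<'E'
from h import *
s=robot.read_state();print({k:np.round(v,3) for k,v in s.items()})
for c in ['scene','side','wrist']:
    p=robot.read_camera(c);cv2.imwrite(f'pics/{c}0.png',p['img'])
    print(c,p['vfov'],p['shot'],'pos',np.round(ray(p,(256,192))[0],3))
    for n in ['strainer','strainer_grip','coaster','tumbler','tumbler_rim','other_tumbler','caddy']:
        print(n,pin(p,n)[:4],rec(p,n)[:3])
E
```

```text
{'t': np.float64(0.0), 'q': array([-1.346,  0.131,  1.489, -0.   ,  1.523, -0.085]), 'dq': array([ 0.001, -0.   , -0.   , -0.001,  0.   ,  0.001]), 'joint_torque': array([ 1.0000e-03, -5.5985e+01, -4.9175e+01,  7.7000e-02,  3.5000e-02,
       -0.0000e+00]), 'tool_pos': array([ 0.183, -0.571,  0.218]), 'orientation': array([-2.537e+00,  1.851e+00,  2.000e-03]), 'force': array([-0.807, -0.864,  0.562]), 'wrist_torque': array([-0.01 ,  0.011, -0.056]), 'opening': np.float64(0.093)}
scene 56.048625634552444 1 pos [0.054 0.38  0.723]
strainer [(0.91, 335.9, 163.9), (0.57, 174.8, 256.8)] [(0.62, [349.3, 167.5, 50.2, 44.0])]
strainer_grip [(0.95, 354.6, 174.7), (0.6, 177.7, 257.7)] [(0.83, [346.9, 167.4, 52.0, 43.0])]
coaster [(0.87, 176.3, 260.4)] [(0.89, [173.5, 262.7, 50.9, 32.1]), (0.65, [349.1, 169.8, 49.0, 45.5])]
tumbler [(0.7, 245.5, 290.2), (0.63, 176.4, 258.3)] [(0.8, [170.3, 243.6, 40.9, 48.4]), (0.58, [248.6, 278.9, 41.2, 52.5])]
tumbler_rim [(0.9, 247.2, 264.2), (0.7, 161.8, 228.5)] [(0.74, [170.3, 240.7, 43.6, 48.4])]
other_tumbler [(0.81, 147.2, 232.1)] [(0.69, [138.6, 218.5, 40.9, 49.7])]
caddy [(0.56, 271.9, 231.4)] [(0.81, [276.1, 222.5, 90.7, 114.2])]
side 53.73797981816232 2 pos [-0.179  0.066  0.971]
strainer [] []
strainer_grip [] []
coaster [(0.58, 185.3, 220.1)] [(0.85, [185.0, 222.6, 28.6, 17.7]), (0.58, [181.2, 209.9, 25.0, 37.7])]
tumbler [(0.97, 185.1, 220.0), (0.96, 214.6, 268.0)] [(0.73, [181.5, 210.7, 29.6, 38.7]), (0.63, [208.6, 258.5, 25.3, 43.0])]
tumbler_rim [(0.87, 207.7, 247.9), (0.8, 176.5, 200.3)] [(0.97, [182.4, 210.1, 33.7, 40.4]), (0.77, [206.9, 260.0, 30.0, 43.7])]
other_tumbler [] [(0.77, [179.5, 180.6, 22.4, 28.5])]
caddy [] []
wrist 71.68619518272071 3 pos [ 0.263 -0.547  0.384]
strainer [] []
strainer_grip [] []
coaster [] []
tumbler [] []
tumbler_rim [] []
other_tumbler [] []
caddy [] []
```

```bash
python3 - <<'E'
import cv2
for c in ['scene','side']:
    i=cv2.imread(f'pics/{c}0.png');cv2.imwrite(f'pics/{c}0b.png',cv2.resize(i,(800,600),interpolation=cv2.INTER_CUBIC))
E
```

```text
(no output)
```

View pics/scene0b.png

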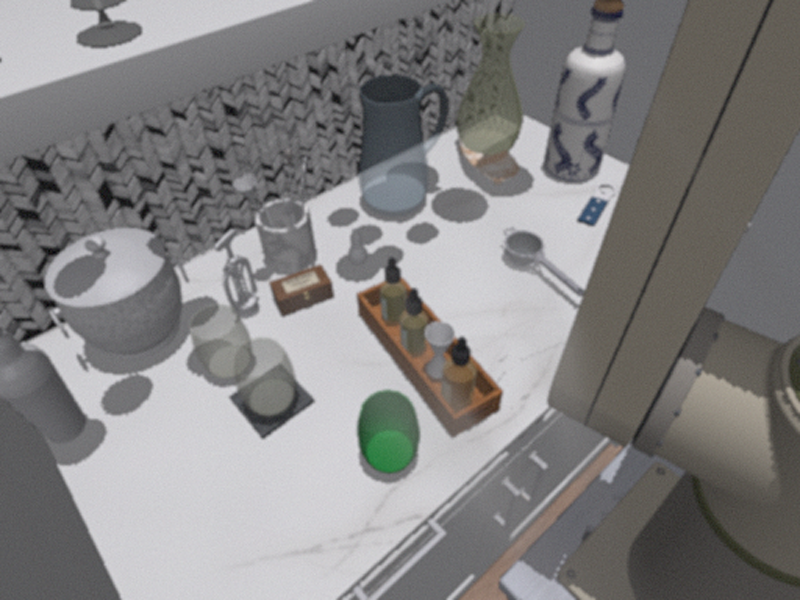

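View pics/side0b.png

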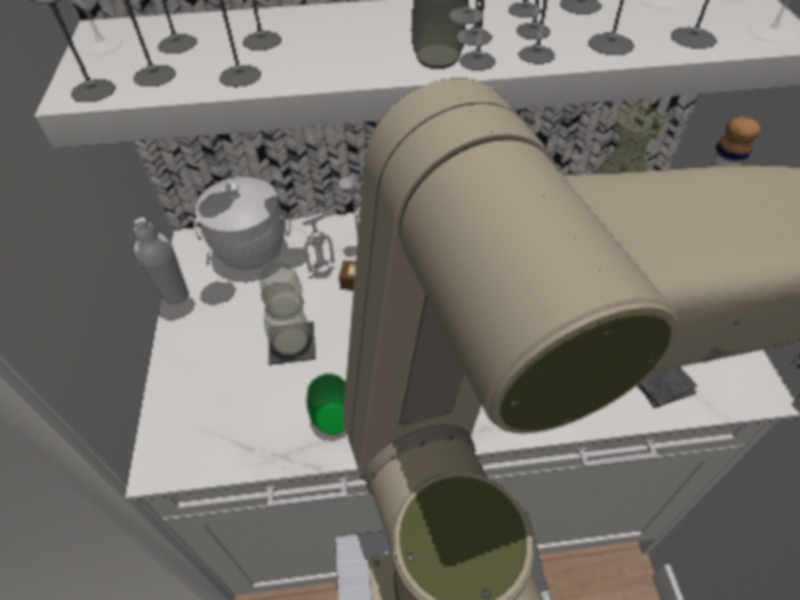

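View pics/wrist0.png

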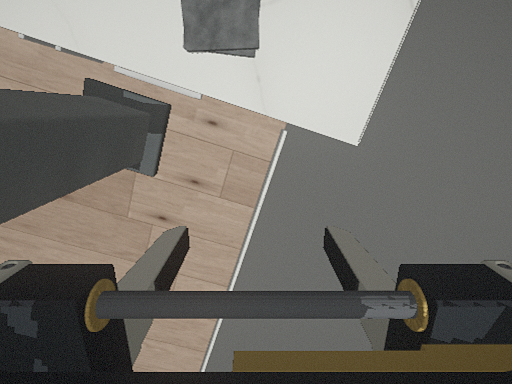

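The scene view shows the strainer at about (335,160), with its handle running down-right to (372,187). The caddy is at (275,225). The slate coaster with its clear tumbler is at (174,258), the other tumbler behind it at (140,220), and the green look-alike at (248,278). Next I'll work out positions.

```bash
python3 - <<'E'
from h import *
a=robot.read_camera('scene');b=robot.read_camera('side')
f=lambda v:np.round(v,3)
print('strainer',f(onz(a,(335.9,163.9),0)),'grip',f(onz(a,(354.6,174.7),.032)), 'handle end px',f(onz(a,(372,188),.032)))
print('coaster',f(onz(a,(176.3,260.4),0)),f(onz(b,(185.3,220.1),0)))
print('rim',f(onz(a,(161.8,228.5),.114)),f(onz(b,(176.5,200.3),.114)),tri([ray(a,(161.8,228.5)),ray(b,(176.5,200.3))]))
print('tumb',f(onz(a,(176.4,258.3),.008)),f(onz(b,(185.1,220),.008)))
print('other',f(onz(a,(147.2,232.1),0)))
print('caddy',f(onz(a,(271.9,231.4),0)))
print('green',f(onz(a,(245.5,290.2),0)))
s=.64
for n,uv,z in [('caddy c far',(358*s,294*s),.05),('c farR',(393*s,266*s),.05),('nearL',(452*s,424*s),.05),('nearR',(499*s,393*s),.05),
  ('b1',(393*s,264*s),.15),('b2',(413*s,294*s),.15),('b3',(460*s,343*s),.15),('box',(300*s,300*s),0),('jug near',(395*s,215*s),0),('vase',(490*s,160*s),0),('bottle',(570*s,175*s),0),('shelf edge',(230*s,145*s),.5)]:
  print(n,f(onz(a,uv,z)))
E
```

```text
strainer [ 0.495 -0.295  0.   ] grip [ 0.413 -0.269  0.032] handle end px [ 0.352 -0.263  0.032]
coaster [0.528 0.232 0.   ] [0.541 0.231 0.   ]
rim [0.541 0.236 0.114] [0.531 0.238 0.114] (array([0.53373127, 0.23722905, 0.11678566]), [np.float64(0.003716812709020461), np.float64(0.003716812709020476)])
tumb [0.528 0.23  0.008] [0.536 0.231 0.008]
other [0.647 0.242 0.   ]
caddy [0.441 0.01  0.   ]
green [0.364 0.16  0.   ]
caddy c far [0.588 0.024 0.05 ]
c farR [ 0.6   -0.062  0.05 ]
nearL [0.314 0.079 0.05 ]
nearR [ 0.305 -0.005  0.05 ]
b1 [0.522 0.001 0.15 ]
b2 [0.457 0.02  0.15 ]
b3 [0.352 0.033 0.15 ]
box [0.685 0.082 0.   ]
jug near [ 0.752 -0.196  0.   ]
vase [ 0.756 -0.483  0.   ]
bottle [ 0.598 -0.568  0.   ]
shelf edge [0.413 0.239 0.5  ]
```

```bash
cat >> h.py <<'E'
from scipy.spatial.transform import Rotation as Ro
def to(target,yaw=None):
    s=robot.read_state();R=Ro.from_rotvec(s['orientation']).as_matrix()
    d=np.array(target)-s['tool_pos'];l=R.T@d
    print('t',round(float(s['t']),2),'pos',np.round(s['tool_pos'],4),'xaxis yaw',np.round(np.degrees(np.arctan2(R[1,0],R[0,0])),2),'z',np.round(R[:,2],4),'op',np.round(s['opening'],4),'F',np.round(s['force'],2))
    print('local shift mm',np.round(l*1000,1))
    if yaw is not None: print('tool z turn', [round(float((np.degrees(np.arctan2(R[1,0],R[0,0]))-y+180)%360-180),2) for y in (yaw,yaw+180)], '(positive about tool z = clockwise from above)')
E
python3 - <<'E'
from h import *
to((0.36,-0.28,0.2),-17.6+90)
p=robot.read_camera('wrist');s=robot.read_state();R=Ro.from_rotvec(s['orientation']).as_matrix()
E=np.array(p['extrinsics']);o=-E[:3,:3].T@E[:3,3]
print('cam in tool',np.round(R.T@(o-s['tool_pos']),3),'\naxes',np.round(R.T@E[:3,:3].T,3), p['cx'],p['cy'])
E
```

```text
t 2.35 pos [ 0.1829 -0.5714  0.2186] xaxis yaw -72.25 z [-0.  0. -1.] op 0.0927 F [-0.56  0.27  0.44]
local shift mm [-223.6 -257.5   18.6]
tool z turn [-144.65, 35.35] (positive about tool z = clockwise from above)
cam in tool [ 0.001 -0.083 -0.165] 
axes [[ 1.    -0.001  0.002]
 [ 0.     0.954  0.3  ]
 [-0.002 -0.3    0.954]] 256.07539969063544 193.29576441401443
```

Emit:
jog_arm(commands=[-1,-0.0224,-0.0257,0.0019,0,-1,-0.0224,-0.0257,0.0019,0,-1,-0.0224,-0.0257,0.0019,0,-1,-0.0224,-0.0257,0.0019,0,-1,-0.0224,-0.0257,0.0019,0,-1,-0.0224,-0.0257,0.0019,0,-1,-0.0224,-0.0257,0.0019,0,-1,-0.0224,-0.0257,0.0019,0,-1,-0.0224,-0.0257,0.0019,0,-1,-0.0224,-0.0257,0.0019,0,-1,0,0,0,7.07,-1,0,0,0,7.07,-1,0,0,0,7.07,-1,0,0,0,7.07,-1,0,0,0,7.07,-1,0,0,0,0,-1,0,0,0,0])

```text
t: 3.82
tool_pos: [0.3594, -0.2798, 0.1997]
orientation: [-1.86, 2.531, -0.0]
force: [-0.4, -0.0, 0.0]
opening: 0.0926
```

```bash
python3 - <<'E'
from h import *
to((0.413,-0.269,0.1),-107.6)
for c in ['wrist','scene','side']:
    p=robot.read_camera(c);cv2.imwrite(f'pics/{c}1.png',p['img'])
    for n,z in [('strainer',0),('strainer_grip',.032),('coaster',0),('tumbler',.008),('tumbler_rim',.114),('other_tumbler',0)]:
        if c=='wrist' and z not in(0,.032):continue
        print(c,n,[(r,np.round(onz(p,r[1:],z),3)[:2]) for r in pin(p,n)[:3]])
E
```

```text
t 3.82 pos [ 0.3594 -0.2798  0.1997] xaxis yaw -107.37 z [ 1.e-04 -1.e-04 -1.e+00] op 0.0926 F [-0.35 -0.01  0.03]
local shift mm [-26.3 -47.9  99.7]
tool z turn [0.23, -179.77] (positive about tool z = clockwise from above)
wrist strainer [((0.6, 229.5, 68.2), array([ 0.497, -0.29 ]))]
wrist strainer_grip [((0.78, 241.4, 139.0), array([ 0.412, -0.279]))]
wrist coaster []
wrist other_tumbler []
scene strainer [((0.68, 334.3, 163.0), array([ 0.5  , -0.295]))]
scene strainer_grip [((0.73, 357.8, 177.5), array([ 0.401, -0.267]))]
scene coaster [((0.83, 174.0, 256.6), array([0.541, 0.23 ]))]
scene tumbler [((0.82, 175.7, 261.5), array([0.522, 0.236])), ((0.58, 245.4, 289.9), array([0.361, 0.162])), ((0.23, 165.7, 227.7), array([0.621, 0.202]))]
scene tumbler_rim [((0.79, 246.1, 262.4), array([0.359, 0.156])), ((0.56, 164.6, 226.2), array([0.542, 0.228]))]
scene other_tumbler [((0.63, 145.9, 230.6), array([0.653, 0.242]))]
side strainer []
side strainer_grip [((0.57, 354.3, 230.7), array([ 0.412, -0.272]))]
side coaster []
side tumbler []
side tumbler_rim [((0.48, 177.4, 198.6), array([0.537, 0.235]))]
side other_tumbler [((0.93, 182.7, 192.6), array([0.656, 0.24 ]))]
```

View pics/wrist1.png

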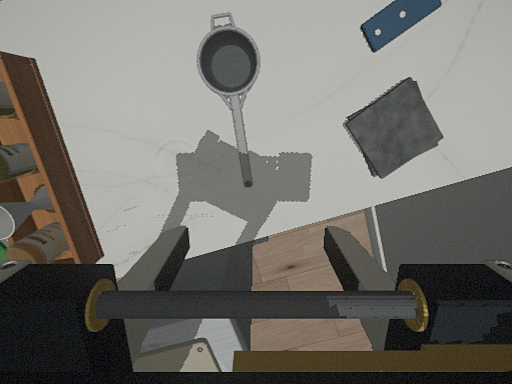

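View pics/side1.png

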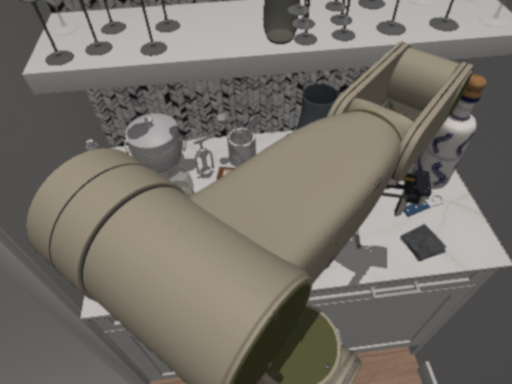

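In the wrist view the only strainer has its bowl rim centred near (228,61) and its handle running from (236,97) to (249,185). The dark square at (395,128) is a loose cloth, not the coaster. Next I'll take a close crop and fit the axis.

```bash
python3 - <<'E'
from h import *
p=robot.read_camera('wrist')
im=p['img']
cv2.imwrite('pics/crop1.png',cv2.resize(im[0:200,170:300],None,fx=3,fy=3,interpolation=cv2.INTER_CUBIC))
f=lambda v:np.round(v,4)
c=onz(p,(228.5,61),.036);h1=onz(p,(237.5,105),.036);h2=onz(p,(248,182),.036)
print(f(c),f(h1),f(h2))
d=c-h2;print('yaw c-h2',np.degrees(np.arctan2(d[1],d[0])),np.linalg.norm(d)); d=h1-h2;print(np.degrees(np.arctan2(d[1],d[0])))
# predicted overlay
C=c.copy();C[2]=0;y=np.arctan2((c-h2)[1],(c-h2)[0]);u=np.array([np.cos(y),np.sin(y),0])
for r,z in [(34,.036),(-34,.036),(48,.034),(-149,.034),(-90,.037)]: print(r,f(proj(p,C+u*r/1000+np.array([0,0,z]))))
E
```

```text
[ 0.4984 -0.2931  0.036 ] [ 0.451  -0.2876  0.036 ] [ 0.3584 -0.2703  0.036 ]
yaw c-h2 -9.266164533309277 0.1418214501756511
-10.614962155490078
34 [222.9792  26.743 ]
-34 [233.6597  93.0165]
48 [220.827   12.5846]
-149 [248.898  186.9049]
-90 [241.4178 141.5111]
```

View pics/crop1.png

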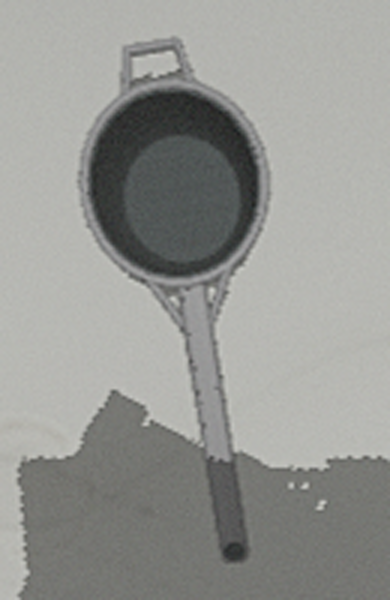

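```bash
python3 - <<'E'
from h import *
to((0.409,-0.278,0.11),-99.5)
E
```

```text
t 4.82 pos [ 0.3594 -0.2798  0.1996] xaxis yaw -107.6 z [ 0. -0. -1.] op 0.0929 F [ 0.21  0.16 -0.66]
local shift mm [-16.7 -46.7  89.6]
tool z turn [-8.1, 171.9] (positive about tool z = clockwise from above)
```

Emit:
jog_arm(commands=[-1,-0.0042,-0.0117,0.0224,0,-1,-0.0042,-0.0117,0.0224,0,-1,-0.0042,-0.0117,0.0224,0,-1,-0.0042,-0.0117,0.0224,0,-1,0,0,0,-4,-1,0,0,0,-4,-1,0,0,0,0,-1,0,0,0,0])

```text
t: 5.48
tool_pos: [0.4092, -0.2779, 0.1101]
orientation: [-2.025, 2.402, -0.0]
force: [0.2, -0.3, -0.3]
opening: 0.0929
```

```bash
python3 - <<'E'
from h import *
to((0.409,-0.278,0.013),-99.5)
p=robot.read_camera('wrist');cv2.imwrite('pics/wrist2.png',p['img'])
for n,z in [('strainer',0),('strainer_grip',.032)]:print(n,[(r,np.round(onz(p,r[1:],z),3)[:2]) for r in pin(p,n)[:3]])
E
```

```text
t 5.48 pos [ 0.4092 -0.2779  0.1101] xaxis yaw -99.72 z [ 0.  0. -1.] op 0.0929 F [ 0.21 -0.26 -0.33]
local shift mm [ 0.1  0.2 97.1]
tool z turn [-0.22, 179.78] (positive about tool z = clockwise from above)
strainer [((0.81, 252.7, 103.5), array([ 0.498, -0.291])), ((0.62, 252.6, 200.6), array([ 0.399, -0.274]))]
strainer_grip [((0.72, 256.0, 200.0), array([ 0.41, -0.28]))]
```

View pics/wrist2.png

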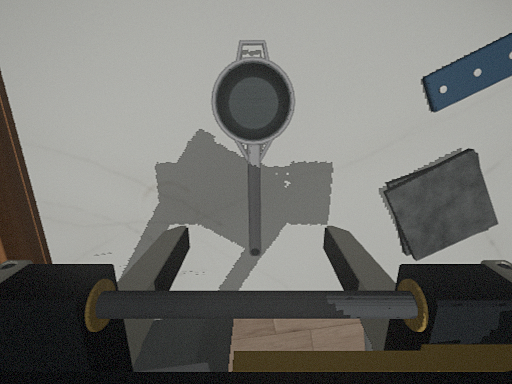

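Here the bowl rim is centred near (253.3,98.5) and the handle tip near (255,252). It is aligned between the fingers. I'll triangulate the heights against the earlier view.

```bash
python3 - <<'E'
from h import *
p=robot.read_camera('wrist')
C,T=(253.3,98.5),(254.8,252)
# view-1 extrinsics rebuilt from tool offset
s=robot.read_state();R=Ro.from_rotvec(s['orientation']).as_matrix();Tt=np.eye(4);Tt[:3,:3]=R;Tt[:3,3]=s['tool_pos']
CE=np.array(p['extrinsics'])@Tt
T1=np.eye(4);T1[:3,:3]=Ro.from_euler('z',-107.6,degrees=True).as_matrix()@np.diag([1,-1,-1]);T1[:3,3]=(0.3594,-0.2798,0.1996)
q=dict(p);q['extrinsics']=CE@np.linalg.inv(T1)
print('rim c',tri([ray(p,C),ray(q,(228.3,61))])[0],'tip',tri([ray(p,T),ray(q,(247.7,183.3))])[0],'grip',tri([ray(p,(256,200)),ray(q,(241.4,139))])[0])
c=onz(p,C,.036);t=onz(p,T,.034);d=c-t;y=np.arctan2(d[1],d[0]);print(c,t,np.degrees(y),np.linalg.norm(d))
g=c-.09*np.array([np.cos(y),np.sin(y),0]);print('grip',g)
to((g[0],g[1],0.013),np.degrees(y)-90)
for z in(.011,.016):print(proj(p,[*s['tool_pos'][:2],z]))
E
```

```text
rim c [ 0.50202575 -0.29264478  0.01549712] tip [ 0.35688731 -0.26949652  0.03688904] grip [ 0.41245545 -0.2800551   0.04001037]
[ 0.50133444 -0.29313042  0.036     ] [ 0.35525151 -0.2691656   0.034     ] -9.316357186171595 0.1480491023590413
grip [ 0.41252158 -0.27856072  0.036     ]
t 5.68 pos [ 0.4093 -0.2781  0.1105] xaxis yaw -99.69 z [ 7.e-04 -5.e-04 -1.e+00] op 0.0929 F [-0.19  0.15  0.38]
local shift mm [-0.2 -3.2 97.5]
tool z turn [-0.37, 179.63] (positive about tool z = clockwise from above)
[254.50157844 194.23609532]
[254.48231936 195.70750475]
```

Emit:
jog_arm(commands=[-1,0,-0.001,0.0241,0,-1,0,-0.001,0.0241,0,-1,0,0,0.0241,0,-1,0,0,0.0241,0,-1,0,0,0,0,-1,0,0,0,0])

```text
t: 6.18
tool_pos: [0.41, -0.2774, 0.0128]
orientation: [2.027, -2.4, -0.005]
force: [-0.0, 0.4, 0.3]
opening: 0.0931
```

```bash
python3 - <<'E'
from h import *
to((0.411,-0.278,0.014))
p=robot.read_camera('wrist');cv2.imwrite('pics/wrist3.png',p['img'])
E
```

```text
t 6.18 pos [ 0.41   -0.2774  0.0128] xaxis yaw -99.64 z [-0.0024  0.002  -1.    ] op 0.0931 F [-0.03  0.38  0.33]
local shift mm [ 0.4 -1.1 -1.2]
```

View pics/wrist3.png

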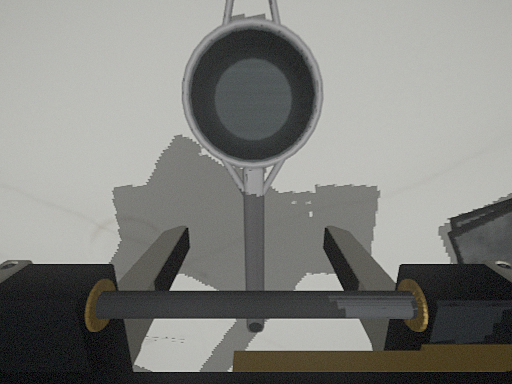

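The handle at about (255,230) is centred between the fingers, so I'm closing on it firmly.

Emit:
jog_arm(commands=[1,0,0,0,0,1,0,0,0,0,1,0,0,0,0,1,0,0,0,0,1,0,0,0,0,1,0,0,0,0,1,0,0,0,0,1,0,0,0,0,1,0,0,0,0,1,0,0,0,0,1,0,0,0,0,1,0,0,0,0], grip_force=55)

```text
t: 7.23
tool_pos: [0.411, -0.2782, 0.0136]
orientation: [2.028, -2.4, -0.0]
force: [-0.3, 0.0, 0.2]
opening: 0.0178
```

Emit:
jog_arm(commands=[1,0,0,0,0,1,0,0,0,0,1,0,0,0,0])

```text
t: 7.48
tool_pos: [0.4111, -0.2783, 0.0136]
orientation: [2.028, -2.4, 0.0]
force: [-0.0, -1.3, 0.5]
opening: 0.0112
```

Emit:
jog_arm(commands=[1,0,0,0,0,1,0,0,0,0,1,0,0,0,0,1,0,0,-0.005,0,1,0,0,-0.01,0,1,0,0,-0.015,0,1,0,0,-0.02,0,1,0,0,0,0,1,0,0,0,0])

```text
t: 8.23
tool_pos: [0.4123, -0.2792, 0.0655]
orientation: [-2.027, 2.399, -0.006]
force: [0.2, 0.5, -1.6]
opening: 0.0108
```

```bash
python3 - <<'E'
from h import *
to((0.411,-0.278,0.225))
p=robot.read_camera('wrist');cv2.imwrite('pics/wrist4.png',p['img'])
E
```

```text
t 8.23 pos [ 0.4123 -0.2792  0.0655] xaxis yaw -99.6 z [ 0.0029 -0.0024 -1.    ] op 0.0108 F [ 0.18  0.48 -1.63]
local shift mm [  -0.6    0.9 -159.5]
```

View pics/wrist4.png

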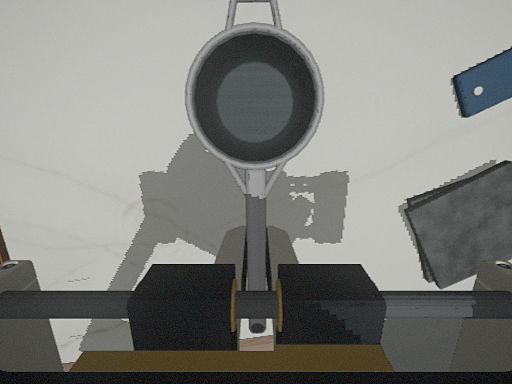

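The strainer came up level, at the same place in the wrist picture, and the opening is 10.8 mm. Now a full lift.

Emit:
jog_arm(commands=[1,0,0,-0.01,0,1,0,0,-0.02,0,1,0,0,-0.025,0,1,0,0,-0.025,0,1,0,0,-0.025,0,1,0,0,-0.025,0,1,0,0,-0.02,0,1,0,0,-0.01,0,1,0,0,0,0,1,0,0,0,0])

```text
t: 9.12
tool_pos: [0.4109, -0.2781, 0.223]
orientation: [2.028, -2.399, -0.001]
force: [0.1, 0.5, -2.1]
opening: 0.0114
```

```bash
python3 - <<'E'
from h import *
to((0.447,0.12,0.225))
p=robot.read_camera('wrist');cv2.imwrite('pics/wrist5.png',p['img'])
p=robot.read_camera('scene');cv2.imwrite('pics/scene5.png',cv2.resize(p['img'],(800,600)))
p=robot.read_camera('side');cv2.imwrite('pics/side5.png',cv2.resize(p['img'],(800,600)))
E
```

```text
t 9.12 pos [ 0.4109 -0.2781  0.223 ] xaxis yaw -99.6 z [-4.e-04  3.e-04 -1.e+00] op 0.0114 F [ 0.08  0.55 -2.09]
local shift mm [-398.5   30.8   -1.9]
```

View pics/scene5.png

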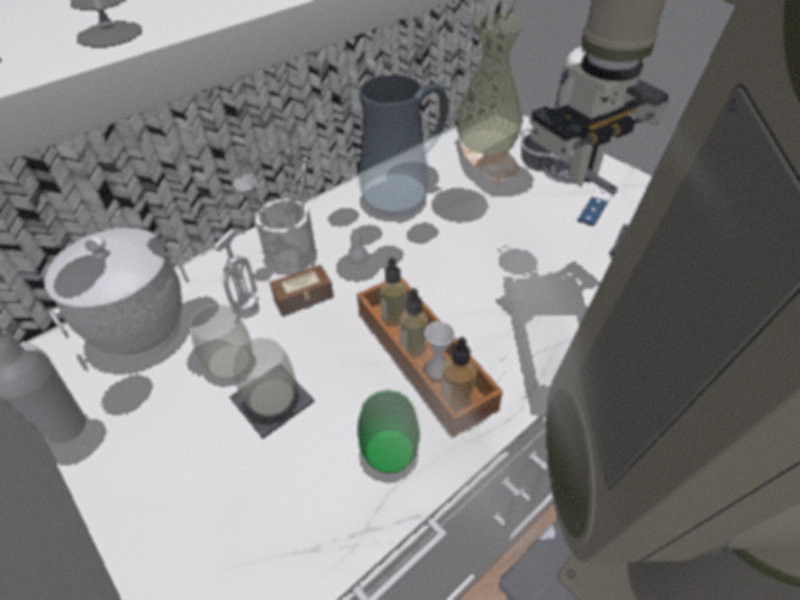

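View pics/wrist5.png

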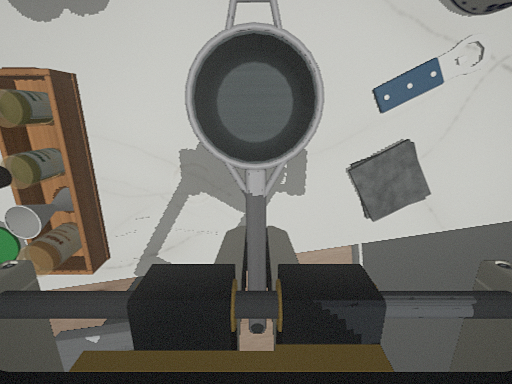

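View pics/side5.png

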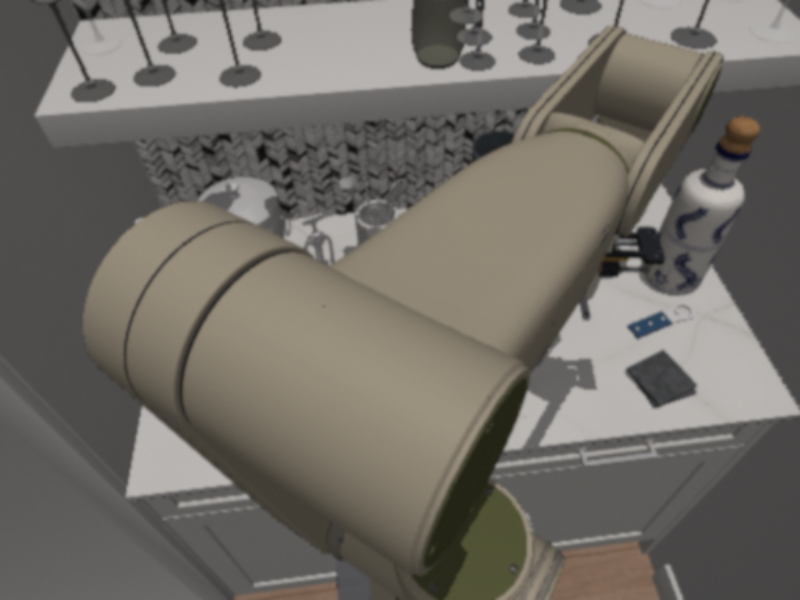

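```bash
python3 - <<'E'
from h import *
a=robot.read_camera('scene');b=robot.read_camera('side')
s=.64
def xz(p,uv):
    o,d=ray(p,np.array(uv)*s); return o,d
# bottom front edge: line x=X,z=Z along y ; project rays in xz plane
for ua,ub in [((100,165),(300,122)),((300,102),(200,131)),((50,182),(130,138))]:
    o1,d1=xz(a,ua);o2,d2=xz(b,ub)
    A=np.array([[d1[0],-d2[0]],[d1[2],-d2[2]]]);t=np.linalg.solve(A,[o2[0]-o1[0],o2[2]-o1[2]])
    print(np.round(o1+t[0]*d1,3),np.round(o2+t[1]*d2,3))
E
```

```text
[1.113 0.221 0.132] [1.113 0.185 0.132]
[ 1.635 -0.522 -0.21 ] [ 1.635  0.573 -0.21 ]
[1.012 0.317 0.193] [1.012 0.553 0.193]
```

```bash
python3 - <<'E'
from h import *
a=robot.read_camera('scene');b=robot.read_camera('side')
for z in (.3,.4,.45,.5,.55,.6):
    print(z,[np.round(onz(a,np.array(u)*.64,z)[:2],2) for u in ((10,195),(100,165),(230,145),(400,100))],[np.round(onz(b,np.array(u)*.64,z)[:2],2) for u in ((45,145),(130,138),(300,122),(700,85))])
s=robot.read_state();print(s['q'])
E
```

```text
0.3 [array([0.82, 0.38]), array([0.81, 0.27]), array([0.74, 0.11]), array([ 0.67, -0.15])] [array([0.85, 0.64]), array([0.85, 0.49]), array([0.85, 0.16]), array([ 0.87, -0.66])]
0.4 [array([0.64, 0.38]), array([0.63, 0.29]), array([0.57, 0.18]), array([ 0.52, -0.02])] [array([0.69, 0.56]), array([0.69, 0.42]), array([0.7 , 0.15]), array([ 0.71, -0.56])]
0.45 [array([0.55, 0.38]), array([0.54, 0.31]), array([0.49, 0.21]), array([0.45, 0.04])] [array([0.62, 0.51]), array([0.62, 0.39]), array([0.62, 0.14]), array([ 0.64, -0.5 ])]
0.5 [array([0.46, 0.38]), array([0.45, 0.32]), array([0.41, 0.24]), array([0.38, 0.1 ])] [array([0.54, 0.47]), array([0.54, 0.36]), array([0.55, 0.13]), array([ 0.56, -0.45])]
0.55 [array([0.37, 0.38]), array([0.36, 0.33]), array([0.33, 0.27]), array([0.3 , 0.17])] [array([0.47, 0.43]), array([0.47, 0.33]), array([0.47, 0.13]), array([ 0.48, -0.39])]
0.6 [array([0.28, 0.38]), array([0.27, 0.35]), array([0.25, 0.3 ]), array([0.23, 0.23])] [array([0.39, 0.39]), array([0.39, 0.3 ]), array([0.39, 0.12]), array([ 0.4 , -0.34])]
[-6.98334411e-01 -1.54377707e-01  1.76348993e+00  1.36451447e-05
  1.53423725e+00  1.04000938e+00]
```

```bash
python3 - <<'E'
from h import *
a=robot.read_camera('scene');b=robot.read_camera('side')
cv2.imwrite('pics/shelf.png',cv2.resize(a['img'][:150,:330],None,fx=2.4,fy=2.4))
for z in (.2,.3,.35,.4,.45,.5):
    print(z,[np.round(onz(a,np.array(u)*.64,z)[:2],2) for u in ((10,180),(100,155),(250,108),(400,45))],np.round(onz(b,np.array((300,122))*.64,z)[:2],2))
print('backsplash foot',[onz(a,np.array(u)*.64,0) for u in ((190,270),(330,205))])
E
```

```text
0.2 [array([1.05, 0.36]), array([1.02, 0.23]), array([ 0.99, -0.04]), array([ 1.  , -0.43])] [1.01 0.18]
0.3 [array([0.86, 0.37]), array([0.84, 0.26]), array([0.81, 0.04]), array([ 0.82, -0.28])] [0.85 0.16]
0.35 [array([0.76, 0.37]), array([0.74, 0.27]), array([0.72, 0.08]), array([ 0.73, -0.2 ])] [0.78 0.15]
0.4 [array([0.67, 0.37]), array([0.65, 0.29]), array([0.63, 0.12]), array([ 0.64, -0.12])] [0.7  0.15]
0.45 [array([0.57, 0.37]), array([0.56, 0.3 ]), array([0.54, 0.16]), array([ 0.55, -0.04])] [0.62 0.14]
0.5 [array([0.48, 0.37]), array([0.47, 0.32]), array([0.45, 0.2 ]), array([0.46, 0.03])] [0.55 0.13]
backsplash foot [array([0.8868761 , 0.19142543, 0.        ]), array([ 0.8686969 , -0.11728925,  0.        ])]
```

View pics/shelf.png

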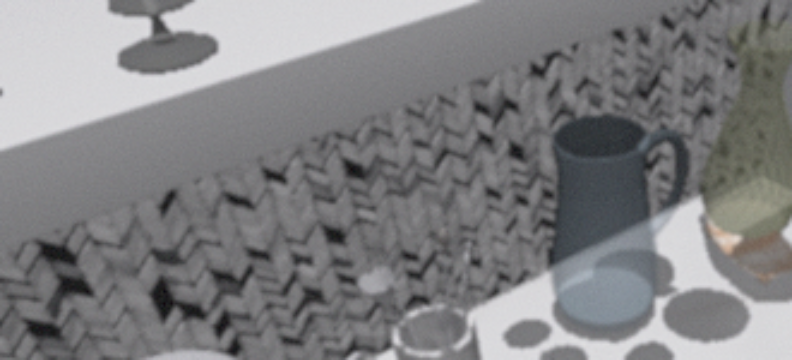

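The shelf edge is at about x 0.75–0.85, which is clear of the arm. Next I'll cross the caddy to a viewing spot short of the glass.

Emit:
jog_arm(commands=[1,-0.008,0.001,0,0,1,-0.016,0.001,0,0,1,-0.025,0.002,0,0,1,-0.025,0.002,0,0,1,-0.025,0.002,0,0,1,-0.025,0.002,0,0,1,-0.025,0.002,0,0,1,-0.025,0.002,0,0,1,-0.025,0.002,0,0,1,-0.025,0.002,0,0,1,-0.025,0.002,0,0,1,-0.025,0.002,0,0,1,-0.025,0.002,0,0,1,-0.025,0.002,0,0,1,-0.025,0.002,0,0,1,-0.016,0.001,0,0,1,-0.008,0.001,0,0,1,0,0,0,0,1,0,0,0,0])

```text
t: 11.15
tool_pos: [0.4435, 0.0945, 0.2236]
orientation: [2.029, -2.398, 0.0]
force: [0.7, -0.3, -1.2]
opening: 0.0114
```

```bash
python3 - <<'E'
from h import *
to((0.447,0.248,0.225))
p=robot.read_camera('wrist');cv2.imwrite('pics/wrist6.png',p['img'])
for n,z in [('coaster',0),('tumbler',.008),('tumbler_rim',.114),('other_tumbler',0)]:
    print(n,[(r,np.round(onz(p,r[1:],z),3)[:2]) for r in pin(p,n)[:3]])
p=robot.read_camera('scene');cv2.imwrite('pics/scene6.png',cv2.resize(p['img'],(800,600)))
E
```

```text
t 11.15 pos [0.4435 0.0945 0.2236] xaxis yaw -99.54 z [-2.e-04 -4.e-04 -1.e+00] op 0.0114 F [ 0.66 -0.26 -1.17]
local shift mm [-152.    22.    -1.5]
coaster []
tumbler [((0.89, 148.2, 119.2), array([0.539, 0.228])), ((0.61, 227.5, 224.2), array([0.366, 0.151]))]
tumbler_rim [((0.88, 219.0, 260.7), array([0.366, 0.15 ])), ((0.7, 108.2, 121.2), array([0.54 , 0.226]))]
other_tumbler []
```

View pics/scene6.png

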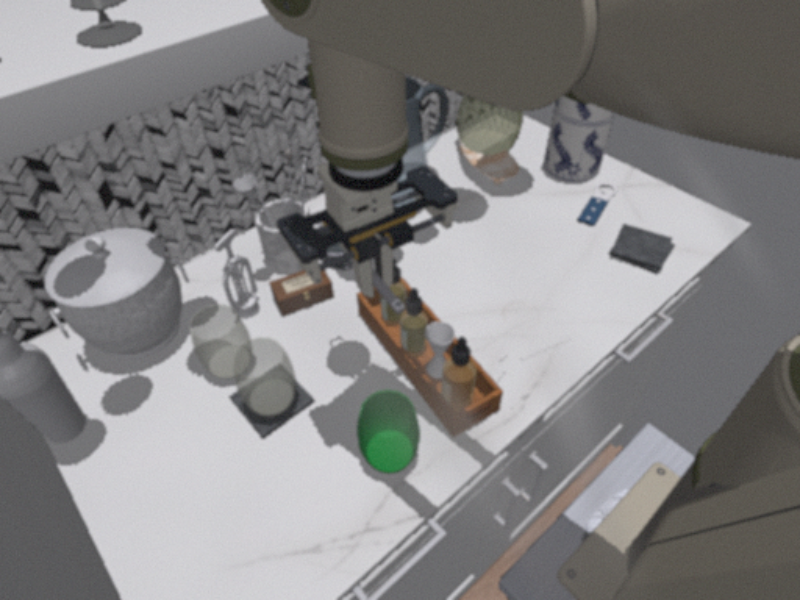

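View pics/wrist6.png

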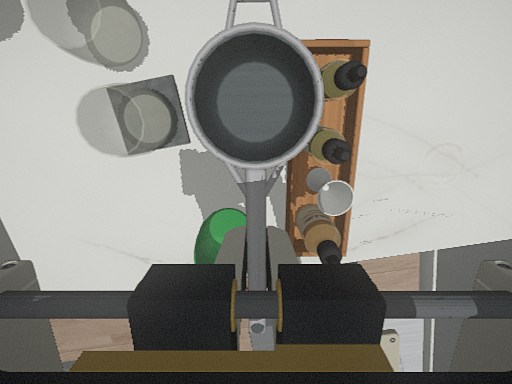

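The wrist view shows the coaster centred near (149,115), its glass's mouth near (110,120), the other glass at about (110,30) and the green one at (222,240). Next I'll zoom in to measure the rim.

```bash
python3 - <<'E'
from h import *
im=cv2.imread('pics/wrist6.png')[50:180,50:210]
g=cv2.createCLAHE(4,(4,4)).apply(cv2.cvtColor(im,cv2.COLOR_BGR2GRAY))
cv2.imwrite('pics/crop6.png',cv2.resize(g,None,fx=4.5,fy=4.5,interpolation=cv2.INTER_CUBIC))
E
```

```text
(no output)
```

View pics/crop6.png

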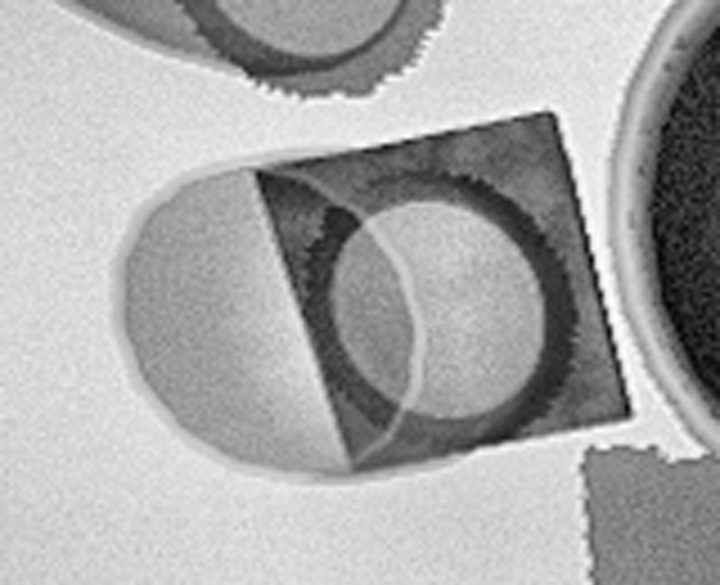

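```bash
python3 - <<'E'
from h import *
p=robot.read_camera('wrist')
f=lambda x,y,z:onz(p,(x/4.5+50,y/4.5+50),z)
print('rim c',f(268.5,315,.114),'diam',np.linalg.norm(f(117,315,.114)-f(420,315,.114)))
pts=[f(x,y,.114) for x,y in [(117,300),(420,320),(400,255),(180,410),(160,205),(400,430),(345,200),(320,475)]]
A=np.array([[2*q[0],2*q[1],1] for q in pts]);b=np.array([q[0]**2+q[1]**2 for q in pts]);c=np.linalg.lstsq(A,b,rcond=None)[0];print('fit',c[:2],np.sqrt(c[2]+c[0]**2+c[1]**2))
print('base',f(438,308,.012),'coaster',np.mean([f(x,y,.008) for x,y in [(255,170),(553,112),(630,413),(352,467)]],axis=0))
s=robot.read_state()
# bowl centre now
R=Ro.from_rotvec(s['orientation']).as_matrix()
for uv in [(255,97)]:
  B=onz(p,uv,s['tool_pos'][2]-.013+.036);print('bowl rim c',B,'in tool',R.T@(B-s['tool_pos']))
to((0.447,0.248,0.225))
E
```

```text
rim c [0.54137391 0.2235331  0.114     ] diam 0.06706042418126944
fit [0.53883684 0.22276781] 0.03290673605946179
base [0.5402651  0.22608047 0.012     ] coaster [0.5432855  0.22358554 0.008     ]
bowl rim c [0.53250627 0.07774509 0.24669383] in tool [ 0.00104678 -0.09017397 -0.02298729]
t 11.5 pos [0.4438 0.0939 0.2237] xaxis yaw -99.67 z [ 1.e-04 -0.e+00 -1.e+00] op 0.0112 F [-0.48 -0.26 -0.33]
local shift mm [-152.4   22.7   -1.3]
```

```bash
python3 - <<'E'
import cv2
im=cv2.imread('pics/wrist6.png')[0:200,180:330]
cv2.imwrite('pics/crop6b.png',cv2.resize(im,None,fx=3,fy=3,interpolation=cv2.INTER_CUBIC))
E
```

```text
(no output)
```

View pics/crop6b.png

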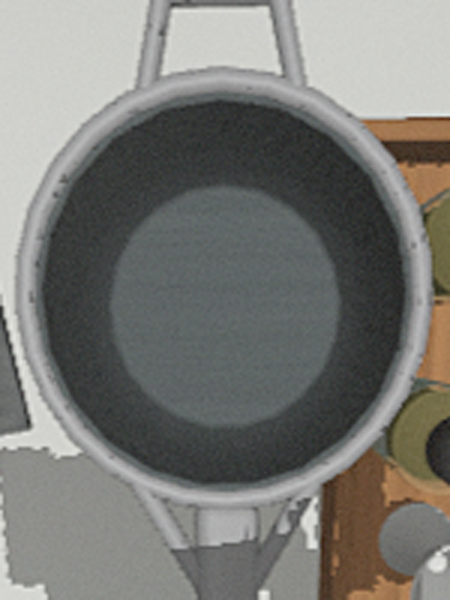

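```bash
python3 - <<'E'
from h import *
p=robot.read_camera('wrist');s=robot.read_state();R=Ro.from_rotvec(s['orientation']).as_matrix()
def chk(tilt,dz=0):
    G=s['tool_pos']-R[:,2]*.019
    # strainer frame: x=-tool y, z=-tool z ; tilt about jaw axis (tool x) at grip
    u=-R[:,1];y=R[:,0]*-1;z=-R[:,2]
    Q=Ro.from_rotvec(R[:,0]*np.radians(tilt)).as_matrix()
    P=lambda a,b,c:proj(p,G+Q@(u*(a+.09)+np.cross(z,u)*b+z*(c-.032+dz)))
    th=np.linspace(0,2*np.pi,73)
    out=[]
    for r,h in((.034,.036),(.026,.0015)):
        e=np.array([P(r*np.cos(t),r*np.sin(t),h) for t in th]);out+=[e.min(0).round(1),e.max(0).round(1)]
    return out
for t in(-3,0,3):print(t,chk(t))
print('dz3mm',chk(0,.003))
print('measured rim 186..324, 22.3..168.3; base',180+110/3,180+342/3,183/3,427/3)
to((0.44,0.165,0.2236))
E
```

```text
-3 [array([187.5,  23.9]), array([318.4, 162.8]), array([213.2,  58.9]), array([293.8, 143.8])]
0 [array([185.1,  19.7]), array([320.6, 164.1]), array([212. ,  53.8]), array([294.9, 141.8])]
3 [array([182.6,  16. ]), array([322.9, 165.7]), array([210.6,  48.9]), array([296.1, 140. ])]
dz3mm [array([183.5,  17.6]), array([322. , 165.2]), array([211.2,  52.7]), array([295.6, 142.3])]
measured rim 186..324, 22.3..168.3; base 216.66666666666666 294.0 61.0 142.33333333333334
t 11.55 pos [0.4438 0.094  0.2237] xaxis yaw -99.65 z [ 1.e-04 -0.e+00 -1.e+00] op 0.0113 F [-0.97  0.67 -0.91]
local shift mm [-69.3  15.6   0.1]
```

Emit:
jog_arm(commands=[1,-0.008,0.002,0,0,1,-0.015,0.003,0,0,1,-0.017,0.004,0,0,1,-0.015,0.003,0,0,1,-0.01,0.003,0,0,1,-0.004,0,0,0,1,0,0,0,0,1,0,0,0,0])

```text
t: 12.22
tool_pos: [0.4404, 0.165, 0.2236]
orientation: [2.028, -2.399, 0.0]
force: [1.1, 0.0, -1.0]
opening: 0.0113
```

```bash
python3 - <<'E'
from h import *
to((0.4515,0.2405,0.2236))
p=robot.read_camera('wrist');cv2.imwrite('pics/wrist7.png',p['img'])
for n,z in [('coaster',0),('tumbler',.008),('tumbler_rim',.114),('other_tumbler',0)]:
    print(n,[(r,np.round(onz(p,r[1:],z),3)[:2]) for r in pin(p,n)[:3]])
im=p['img'][30:190,60:260]
g=cv2.createCLAHE(4,(4,4)).apply(cv2.cvtColor(im,cv2.COLOR_BGR2GRAY))
cv2.imwrite('pics/crop7.png',cv2.resize(g,None,fx=3.5,fy=3.5,interpolation=cv2.INTER_CUBIC))
E
```

```text
t 12.22 pos [0.4404 0.165  0.2236] xaxis yaw -99.57 z [-2.e-04 -4.e-04 -1.e+00] op 0.0113 F [ 1.06  0.04 -0.97]
local shift mm [-76.3   1.6  -0.1]
coaster [((0.59, 178.2, 106.2), array([0.546, 0.255]))]
tumbler [((0.67, 272.9, 215.2), array([0.366, 0.149]))]
tumbler_rim [((0.63, 177.9, 107.1), array([0.538, 0.225]))]
other_tumbler [((0.92, 167.9, 24.5), array([0.644, 0.243])), ((0.49, 257.6, 254.0), array([0.299, 0.185]))]
```

View pics/crop7.png

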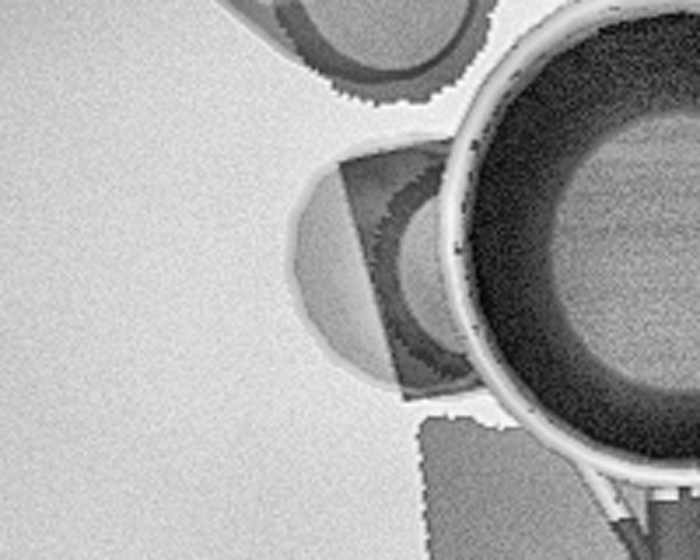

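```bash
python3 - <<'E'
from h import *
from scipy.optimize import least_squares
p=robot.read_camera('wrist')
pts=np.array([onz(p,(x/3.5+60,y/3.5+30),.114)[:2] for x,y in [(290,262),(299,308),(333,353),(378,386),(305,207),(335,168)]])
for r in(.0325,.0335,.0345):
    o=least_squares(lambda c:np.linalg.norm(pts-c,axis=1)-r,[.54,.22]);print(r,o.x,np.round(o.fun*1000,1))
E
```

```text
0.0325 [0.53747288 0.22595662] [ 0.3  0.4 -0.7  0.4 -0.4  0.2]
0.0335 [0.53738118 0.22471876] [ 0.5  0.6 -0.7 -0.1 -0.5 -0.2]
0.0345 [0.53729057 0.22348558] [ 0.7  0.8 -0.7 -0.5 -0.5 -0.6]
```

Emit:
jog_arm(commands=[1,-0.008,0.0003,0,0,1,-0.015,0.0003,0,0,1,-0.018,0.0003,0,0,1,-0.016,0.0004,0,0,1,-0.012,0,0,0,1,-0.006,0,0,0,1,-0.0019,0,0,0,1,0,0,0.01,0,1,0,0,0.01,0,1,0,0,0.01,0,1,0,0,0.01,0,1,0,0,0,0,1,0,0,0,0,1,0,0,0,0])

```text
t: 13.68
tool_pos: [0.452, 0.2409, 0.1837]
orientation: [-2.027, 2.4, -0.0]
force: [0.3, -0.5, -0.3]
opening: 0.0111
```

```bash
python3 - <<'E'
from h import *
to((0.452,0.241,0.1426),-99.6)
p=robot.read_camera('wrist');cv2.imwrite('pics/wrist8.png',p['img'])
cv2.imwrite('pics/crop8.png',cv2.resize(p['img'][0:200,150:350],None,fx=3,fy=3,interpolation=cv2.INTER_CUBIC))
p=robot.read_camera('scene');cv2.imwrite('pics/scene8.png',cv2.resize(p['img'][150:320,70:290],None,fx=3.5,fy=3.5,interpolation=cv2.INTER_CUBIC))
p=robot.read_camera('side');cv2.imwrite('pics/side8.png',cv2.resize(p['img'][100:300,80:340],None,fx=3,fy=3,interpolation=cv2.INTER_CUBIC))
E
```

```text
t 13.68 pos [0.452  0.2409 0.1837] xaxis yaw -99.62 z [ 1.e-04 -0.e+00 -1.e+00] op 0.0111 F [ 0.34 -0.5  -0.25]
local shift mm [-0.   0.1 41.1]
tool z turn [-0.02, 179.98] (positive about tool z = clockwise from above)
```

View pics/scene8.png

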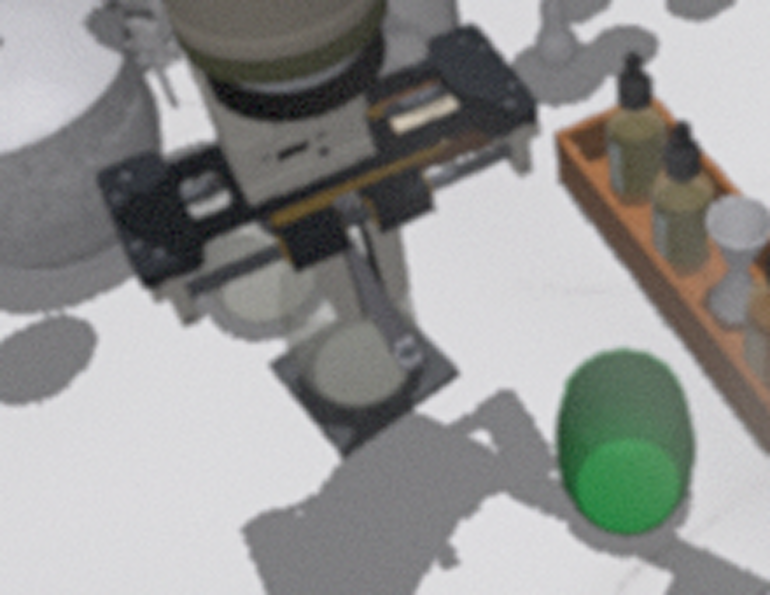

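View pics/crop8.png

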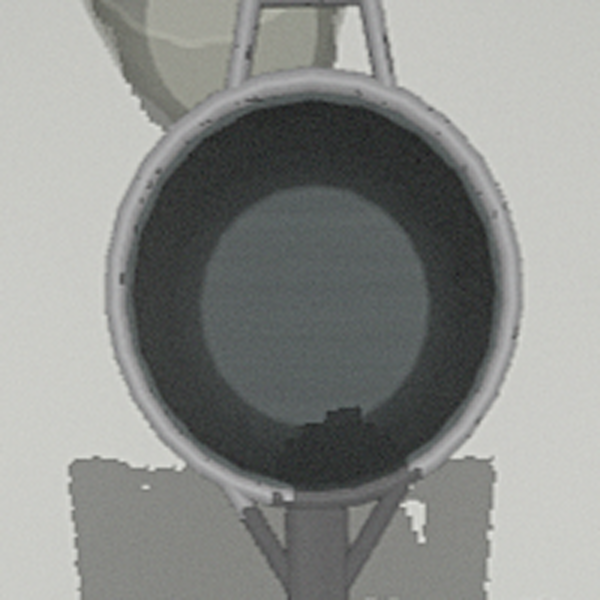

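View pics/side8.png

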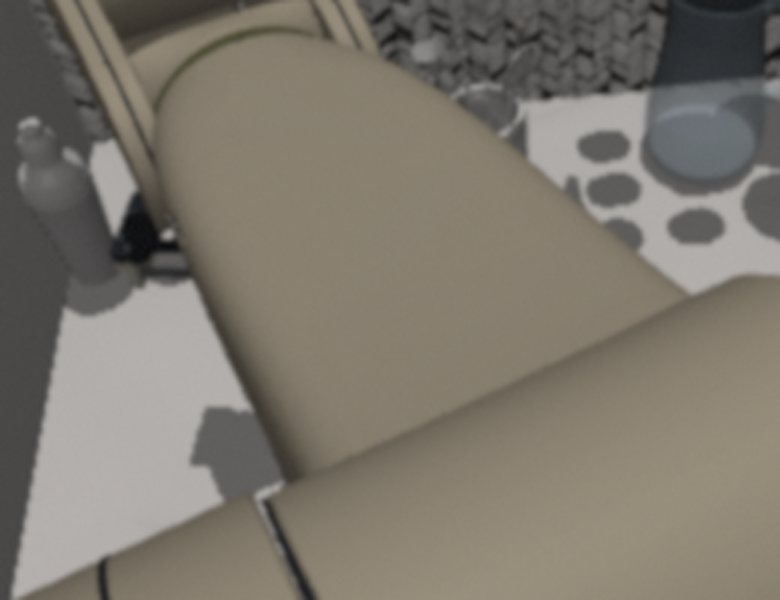

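The bowl sits at the same place in the wrist picture, about (255,96), and covers the glass entirely. The other glass's edge at about (225,20) lies beyond the lug. Now I'll come down slowly.

Emit:
jog_arm(commands=[1,0,0,0.005,0,1,0,0,0.008,0,1,0,0,0.008,0,1,0,0,0.007,0,1,0,0,0.005,0,1,0,0,0.004,0,1,0,0,0.003,0,1,0,0,0.001,0,1,0,0,0,0,1,0,0,0,0,1,0,0,0,0,1,0,0,0,0,1,0,0,0,0])

```text
t: 14.92
tool_pos: [0.4522, 0.2412, 0.143]
orientation: [-2.027, 2.399, -0.0]
force: [0.9, -0.3, -0.8]
opening: 0.0113
```

```bash
python3 - <<'E'
from h import *
to((0.452,0.241,0.1426),-99.6)
p=robot.read_camera('wrist');cv2.imwrite('pics/crop9.png',cv2.resize(p['img'][0:200,150:350],None,fx=3,fy=3,interpolation=cv2.INTER_CUBIC))
a=robot.read_camera('scene');cv2.imwrite('pics/scene9.png',cv2.resize(a['img'][190:300,100:230],None,fx=5,fy=5,interpolation=cv2.INTER_CUBIC))
for n,z in [('strainer_grip',.161),('strainer',.129),('tumbler',.008),('tumbler_rim',.114),('coaster',0)]:
    print(n,[(r,np.round(onz(a,r[1:],z),3)[:2]) for r in pin(a,n)[:3]])
print('pred rim px',proj(a,(.539,.225,.114)),'bowl base px',proj(a,(.539,.225,.129)),'tumbler base',proj(a,(.539,.225,.008)))
E
```

```text
t 14.92 pos [0.4522 0.2412 0.143 ] xaxis yaw -99.6 z [ 5.e-04  2.e-04 -1.e+00] op 0.0113 F [ 0.94 -0.34 -0.78]
local shift mm [0.2 0.1 0.4]
tool z turn [0.0, -180.0] (positive about tool z = clockwise from above)
strainer_grip [((0.76, 177.2, 243.7), array([0.453, 0.244]))]
strainer [((0.72, 165.4, 220.1), array([0.543, 0.222]))]
tumbler [((0.81, 175.2, 255.1), array([0.537, 0.228])), ((0.59, 246.6, 292.3), array([0.355, 0.163]))]
tumbler_rim [((0.63, 246.8, 263.0), array([0.357, 0.156])), ((0.56, 163.4, 226.1), array([0.544, 0.23 ])), ((0.24, 174.7, 260.3), array([0.456, 0.257]))]
coaster [((0.58, 176.8, 258.2), array([0.533, 0.228])), ((0.49, 177.4, 243.6), array([0.567, 0.204]))]
pred rim px [166.6530381  226.24027491] bowl base px [165.22437402 221.86625283] tumbler base [175.70251097 253.94629389]
```

View pics/scene9.png

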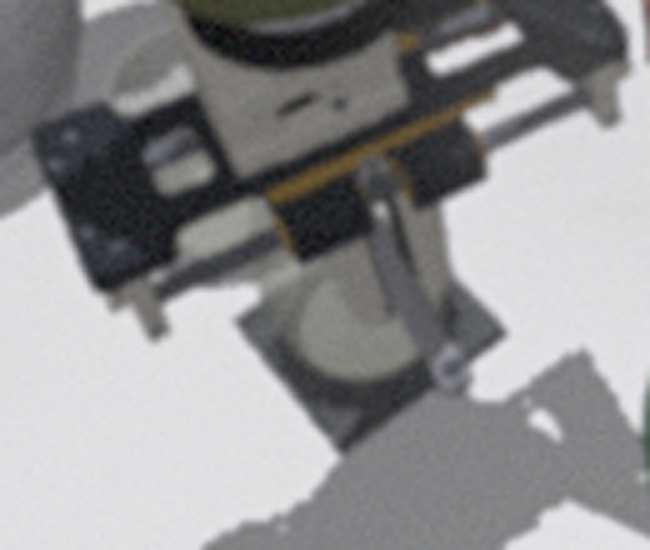

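View pics/crop9.png

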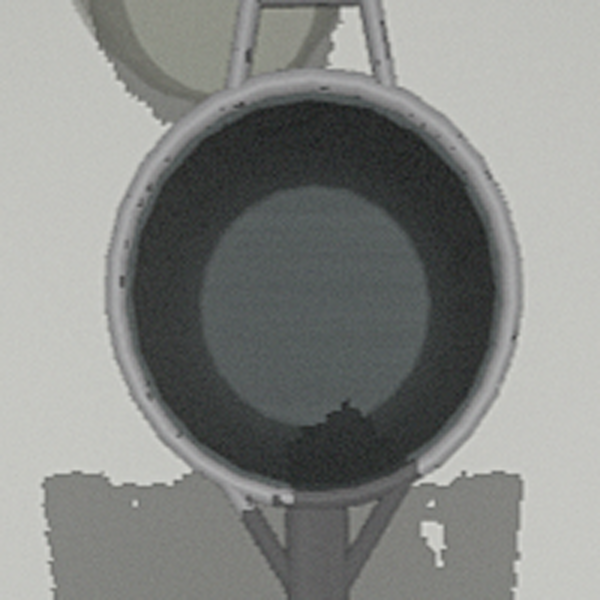

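Emit:
jog_arm(commands=[1,-0.001,0,0,0,1,0,0,0,0,1,0,0,0,0,1,0,0,0,0,1,0,0,0,0,1,0,0,0,0,1,0,0,0,0,1,0,0,0,0])

```text
t: 15.93
tool_pos: [0.4521, 0.2421, 0.1426]
orientation: [2.028, -2.4, 0.0]
force: [-0.4, 0.5, -2.2]
opening: 0.0113
```

```bash
python3 - <<'E'
from h import *
to((0.452,0.242,0.143),-99.6)
print(np.abs(robot.read_state()['dq']).max())
print(robot.close_job())
E
```

```text
t 15.93 pos [0.4521 0.2421 0.1426] xaxis yaw -99.6 z [-0. -0. -1.] op 0.0113 F [-0.39  0.54 -2.16]
local shift mm [ 0.1  0.1 -0.4]
tool z turn [-0.0, 180.0] (positive about tool z = clockwise from above)
0.0006841963143228802
the job is handed in; nothing more can be done
None
```

I gripped the strainer by its handle, lifted it, carried it over the caddy with its underside about 60 mm above the tallest bottle, and lowered it over the tumbler on the coaster. The job was handed in at 15.9 s, still holding the strainer at 55 N.

**Last checks:**
- **Rest and height:** The arm was at rest with the tool vertical. The underside is about 129 mm above the worktop, which is about 15 mm above the rim. That gap relies on the stated rim height of 114 mm; the early two-camera measurement gave about 117 mm.
- **Level and grip:** The bowl kept the same place and shape in the wrist picture as just after the lift, so it looks level and has not slipped.
- **Contact:** The measured forces stayed at a few newtons, about the strainer's own weight.

**Disagreements:**
- **Centring:** The wrist camera put the glass at y = 0.223–0.227 m, while the scene and side cameras put it at y = 0.228–0.238 m. I trusted the wrist view, because it saw both bowl and glass, and moved 1 mm towards the others. Centring should be good to a few millimetres.
- **Strainer height before grasping:** Triangulating it from two wrist views was rough: 37–40 mm at the handle, and a clearly wrong 15 mm at the bowl rim. I used the stated handle height of 32 mm for the grasp, and the grasp held.
- **Not seen at the end:** The bowl hid the tumbler's rim from the wrist camera and the gripper hid the bowl from the scene camera, so I could not see the final gap directly.

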